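Set up a chess problem around king and pawn

ROBOT

A 6-joint arm with a two-finger parallel gripper is mounted at the origin on the work surface. World frame = base frame: x ahead of the robot, y to its left, z up, the work surface at z = 0. Lengths are in m, angles in rad, forces in N, time in s.
With the tool pointing down it reaches from about 0.3 to 0.775 m from the base axis. Payload 14.6 kg.
Tool frame: the origin (TCP) lies on the centre line of the jaws, within the pads' length; the fingertips stand 25 mm ahead of it and the grasp point (between the pads) lies 6 mm ahead of it; z points along the fingers, y is the direction in which the jaws open and shut (so a half turn about z gives the same grasp; the last joint's range is limited). The gripper opens to 85 mm and grips with 20 to 120 N. Pads are 22 mm wide; open, the fingers measure 114 mm over their backs; the gripper's body (76 mm by 85 mm) begins 54 mm behind the grasp point. The pads swing forward as they close: fully open they stand 13 mm farther back than shut.
Start: joints at [-1.245, 0.3, 1.521, -0, 1.321, -0.067], TCP at [0.211, -0.508, 0.256] pointing down, gripper open.
Joint ranges: [-3.03, 3.03], [-0.79, 2.21], [0.23, 2.52], [-1.04, 4.18], [0, 3.07], [-2.55, 2.55]. Speed limits (rad/s): [2.22, 2.22, 2.57, 3.14, 3.14, 3.14].

INTERFACE

Orientations are given as a rotation vector (axis times angle).
In Python, from station import arm gives the robot as it stands. Calls block until the motion is done:
- arm.movep(position, orientation): joint-space move of the TCP to a pose.
- arm.move_straight(position, attitude=None, max_speed=0.15, f_stop=None): straight line of the TCP; attitude=None keeps the orientation; max_speed is the mean speed in m/s. With f_stop (N) it stops when the force on the tool has changed by that much, and returns True; else False.
- arm.set_joints(angles): joint-space move.
- arm.command_gripper(opening, effort=None): finger opening in m; effort is the grip in N (None keeps the last); returns when the fingers have stopped.
- arm.hold(seconds).
- arm.inverse_kinematics(position, orientation): joint angles nearest the present ones, or None.
- arm.read_state(): the state.
- arm.camera(name): name is "side" or "top"; returns a dict with "image" (400x640x3 uint8, red, green, blue), "depth" (400x640 float32, m along the optical axis (not along the pixel's ray), 0 where there is no reading), "intrinsics" (3x3 intrinsics, pixels), "rvec" (rotation vector, rad) and "tvec" (3), from world to camera coordinates, as OpenCV has them. Camera axes: x right, y down, z forward; pixel columns grow to the right and rows downward; lengths in m; the calibration is good to about 2 mm. A picture is of the moment at which its call begins.
A pose or a line that the arm cannot do raises arm.MotionError and nothing moves.
- arm.hand_in(): hands the job in, once; it reports no verdict.
The state is a dict: "time": time; "joints": joint angles; "qd": joint speeds; "joint_torque": joint torques, N m; "position": TCP position; "orientation": TCP orientation; "ft_force": force on the tool from outside, world axes, zero at the start; "wrist_torque": the same for the moment, N m; "gripper_width": finger opening in m.
Only numpy, scipy, OpenCV 4.12 (cv2) and the standard library are available. Lean on these libraries where they do the work, as an engineer would, in place of code of your own. Each camera call takes 0.05 s, during which the arm holds its last target. There are 200 camera calls.

TASK

Finish setting up the chess problem on the small board, seen from the robot's side: the bishop goes on the empty square between the king and the pawn, the rook on the square directly behind the king (away from the robot), the queen on the square directly in front of the pawn (towards the robot), and the knight on the square directly to the right of the queen. Stand each piece upright and wholly inside its own square, and let go of it. Leave the king, the pawn, the vase and the desk organiser where they are.

Things in the scene. Friction and masses are not known exactly. Their poses are not given: they have to be found in the camera images.
- chessboard: Fixed square wooden chessboard, 284 mm a side, 12 mm thick, 4 x 4 dark and light squares of 65 mm. Origin: centre of its underside, on the table top; pieces stand on its top, 12 mm higher. Its x axis points away from the robot and y to the robot's left, along its edges (turned by up to 0.25 rad). Square centres at x and y = -97.5, -32.5, +32.5, +97.5 mm.
- king: White plastic king, 103 mm tall with a cross on top, head 28 mm in diameter. Its origin is the centre of its underside, z up; foot 40 mm in diameter. It stands on a square of the third row from the robot (board x = +32.5 mm), y = +97.5 or -32.5 mm; the pawn stands on the other of these, one empty square between. Stays put.
- pawn: White plastic pawn, 59 mm tall with a ball head 22 mm in diameter. Its origin is the centre of its underside, z up; foot 40 mm in diameter. It stands in the king's row, with one empty square between. Stays where it is.
- queen: Red plastic queen, 90 mm tall with a beaded crown: upright-sided band 29 mm in diameter, 68 to 82 mm above the foot, slim stem of 17 mm below. Its origin is the centre of its underside, z up; foot 40 mm in diameter. Starts upright on the table top beside the board; round, so it can be gripped at any yaw.
- rook: Red plastic rook (castle tower), 61 mm tall with a crenellated top: upright-sided band 34 mm in diameter, 43 to 54 mm above the foot, body of 23 mm below. Its origin is the centre of its underside, z up; foot 40 mm in diameter. Starts upright on the table top beside the board; round, so it can be gripped at any yaw.
- bishop: Red plastic bishop, 79 mm tall with a pointed, slit mitre: upright-sided band 25 mm in diameter, 49 to 61 mm above the foot, slim stem of 16 mm below. Its origin is the centre of its underside, z up; foot 40 mm in diameter. Starts upright on the table top beside the board; round, so it can be gripped at any yaw.
- knight: Red plastic knight (horse head), 78 mm tall. Its origin is the centre of its underside, z up; foot 40 mm in diameter. The horse looks along -x of its own frame; its neck and head have flat parallel sides 22 mm apart (facing +y and -y), 24 to 66 mm above the foot, and are gripped across these. Muzzle 25 mm ahead of centre. Starts upright on the table beside the board, looking any way.
- vase: Empty blue ceramic vase, 160 mm tall, 92 mm in greatest diameter, standing beyond the board to one side. Origin: centre of its underside. Not part of the job.
- organiser: Aluminium desk organiser, 90 x 120 x 95 mm with three upright slots holding papers up to 119 mm high, standing beyond the board on the other side. Origin: centre of its underside. Not part of the job.
There are look-alikes about, which are no part of the job. Leave any yellow look-alike of the queen alone.

How it is judged:
At the end, for the whole second after the job is handed in: Bishop between king and pawn, rook behind the king, queen in front of the pawn, knight right of the queen; all four, and king and pawn on their own squares, within 12.5 mm of the square centre along each board axis, upright within 0.1 rad, on the board, at rest, released (((x of king in the frame of chessboard between 0.02 and 0.045 m and y of king in the frame of chessboard between 0.085 and 0.11 m and x of pawn in the frame of chessboard between 0.02 and 0.045 m and y of pawn in the frame of chessboard between -0.045 and -0.02 m and x of bishop in the frame of chessboard between 0.02 and 0.045 m and y of bishop in the frame of chessboard between 0.02 and 0.045 m and x of rook in the frame of chessboard between 0.085 and 0.11 m and y of rook in the frame of chessboard between 0.085 and 0.11 m and x of queen in the frame of chessboard between -0.045 and -0.02 m and y of queen in the frame of chessboard between -0.045 and -0.02 m and x of knight in the frame of chessboard between -0.045 and -0.02 m and y of knight in the frame of chessboard between -0.11 and -0.085 m) or (x of king in the frame of chessboard between 0.02 and 0.045 m and y of king in the frame of chessboard between -0.045 and -0.02 m and x of pawn in the frame of chessboard between 0.02 and 0.045 m and y of pawn in the frame of chessboard between 0.085 and 0.11 m and x of bishop in the frame of chessboard between 0.02 and 0.045 m and y of bishop in the frame of chessboard between 0.02 and 0.045 m and x of rook in the frame of chessboard between 0.085 and 0.11 m and y of rook in the frame of chessboard between -0.045 and -0.02 m and x of queen in the frame of chessboard between -0.045 and -0.02 m and y of queen in the frame of chessboard between 0.085 and 0.11 m and x of knight in the frame of chessboard between -0.045 and -0.02 m and y of knight in the frame of chessboard between 0.02 and 0.045 m)) and angle between each of queen, rook, bishop, knight, king, pawn's own z axis and vertical below 0.1 rad and linear speed of each of queen, rook, bishop, knight, king, pawn below 0.02 m/s and angular speed of each of queen, rook, bishop, knight, king, pawn below 0.3 rad/s and z of queen in the frame of chessboard between 0.008 and 0.016 m and z of rook in the frame of chessboard between 0.008 and 0.016 m and z of bishop in the frame of chessboard between 0.008 and 0.016 m and z of knight in the frame of chessboard between 0.008 and 0.016 m and z of king in the frame of chessboard between 0.008 and 0.016 m and z of pawn in the frame of chessboard between 0.008 and 0.016 m); the robot touches nothing.
It fails at once if the king is shifted or knocked over (distance of king from where it was at the start of the episode above 0.012 m or angle between king's own z axis and vertical above 0.5 rad).
It fails at once if the pawn is shifted or knocked over (distance of pawn from where it was at the start of the episode above 0.012 m or angle between pawn's own z axis and vertical above 0.5 rad).
It fails at once if the vase is shifted or knocked over (distance of vase from where it was at the start of the episode above 0.02 m or angle between vase's own z axis and vertical above 0.5 rad).
It fails at once if the organiser is shifted or knocked over (distance of organiser from where it was at the start of the episode above 0.02 m or angle between organiser's own z axis and vertical above 0.5 rad).
It also fails if it takes over 107 s, if anything falls off the work surface, if the arm or the gripper's body presses on something with over 40 N, if the wrist force passes 120 N, or if a joint passes its speed limit or range.

## Working session

There is one attempt and no reset: what is moved stays moved. The work goes in short steps, each a Python script; the robot and the scene stay as the last script left them, time stands still between calls to the robot, and variables do not carry over. Pictures are saved under pics/ and viewed, about 12 in all and at most 16, crops included, and the job is handed in when it is done.

```bash
mkdir -p pics; ls; python3 - <<'E'
from station import arm
import cv2,numpy as np
for n in("top","side"):
    c=arm.camera(n); cv2.imwrite(f"pics/{n}0.png",c["image"][:,:,::-1]); np.savez(f"{n}0.npz",**c)
    R=cv2.Rodrigues(np.array(c["rvec"],float))[0]; print(n,c["intrinsics"],-R.T@np.array(c["tvec"]).ravel(),R[2])
print(arm.read_state()["time"])
E
```

```text
pics
top [[375.21953686   0.         318.32841053]
 [  0.         375.21953686 206.66463949]
 [  0.           0.           1.        ]] [0.44381257 0.03802194 0.89773219] [ 0.16747625  0.01076737 -0.98581731]
side [[393.35611131   0.         321.11493348]
 [  0.         393.35611131 196.67827969]
 [  0.           0.           1.        ]] [0.30184304 0.75927769 0.5062073 ] [ 0.3085363  -0.8136282  -0.49276211]
0.1
```

View pics/top0.png

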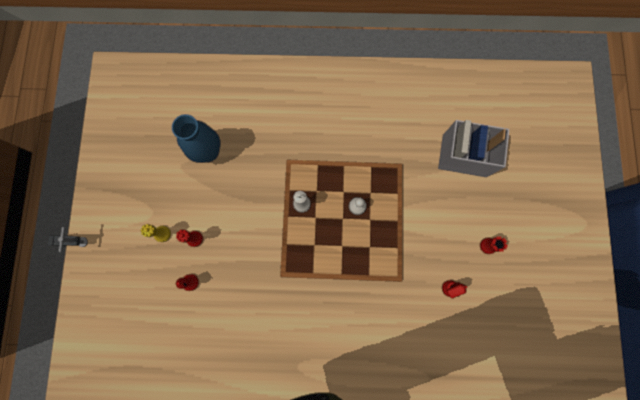

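View pics/side0.png

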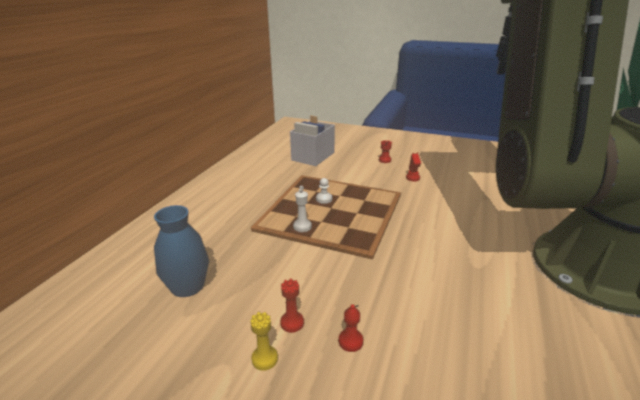

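Top view: up is +x, left is +y. The king is at (300,203) and the pawn at (358,205). Of the red pieces, the queen is at (190,238), the bishop at (187,283), the rook at (493,245) and the knight at (454,289). The yellow look-alike at (156,232) is to be left alone. Next I measure positions and make an enlarged crop to confirm.

```bash
cat > v.py <<'E'
import cv2,numpy as np
def cloud(c):
    K=c["intrinsics"];R=cv2.Rodrigues(np.array(c["rvec"],float))[0];t=np.array(c["tvec"]).ravel()
    v,u=np.mgrid[:400,:640];d=c["depth"].astype(float)
    P=np.stack([(u-K[0,2])/K[0,0]*d,(v-K[1,2])/K[1,1]*d,d],-1)
    P=(P-t)@R; P[d==0]=np.nan
    return P
def plane(c,uv,z):
    K=c["intrinsics"];R=cv2.Rodrigues(np.array(c["rvec"],float))[0];o=-R.T@np.array(c["tvec"]).ravel()
    r=np.c_[(np.array(uv,float)-K[:2,2])/K[0,0],np.ones(len(uv))]@R
    return o+r*((z-o[2])/r[:,2])[:,None]
def masks(c):
    h=cv2.cvtColor(c["image"],cv2.COLOR_RGB2HSV);H,S,V=cv2.split(h)
    return dict(red=((H<5)|(H>174))&(S>170)&(V>40), white=(S<60)&(V>90))
def blobs(m,a=30):
    n,l,s,ce=cv2.connectedComponentsWithStats(m.astype(np.uint8))
    return [(l==i,s[i],ce[i]) for i in range(1,n) if s[i,4]>a]
E
python3 - <<'E'
from v import *
for n in("top","side"):
    c=dict(np.load(f"{n}0.npz"));P=cloud(c)
    for m,s,ce in blobs(masks(c)["red"]):
        Q=P[m];Q=Q[np.isfinite(Q[:,2])]
        print(n,ce.round(),s[4],"zmax %.3f zmin %.3f"%(Q[:,2].max(),Q[:,2].min()),"med",np.median(Q,0).round(3),"rng",np.ptp(Q[:,:2],axis=0).round(3))
        for lo,hi in((0,.02),(.02,.04),(.04,.055),(.055,.07),(.07,.09)):
            q=Q[(Q[:,2]>lo)&(Q[:,2]<hi)]
            if len(q)>4: print("   ",lo,len(q),q[:,:2].min(0).round(4),q[:,:2].max(0).round(4))
    if n=="top":
        z=P[...,2]; m=(z>.007)&(z<.018);m[:140]=0;m[300:]=0;m[:,:260]=0;m[:,430:]=0
        print("table z",np.nanmedian(z[300:380,120:250]),m.sum(),np.nanmedian(z[240:270,300:390]))
    cv2.imwrite(f"pics/{n}z.png",0*c["image"])
c=dict(np.load("top0.npz"));I=c["image"][:,:,::-1];s=dict(np.load("side0.npz"))["image"][:,:,::-1]
f=lambda a:cv2.resize(a,(400,300),interpolation=3)
cv2.imwrite("pics/crop1.png",np.vstack([np.hstack([f(I[215:305,130:250]),f(I[215:305,420:540])]),np.hstack([f(s[270:375,240:380]),f(s[130:190,360:440])])]))
b=I[145:295,270:420];cv2.imwrite("pics/board1.png",cv2.resize(b,(600,600),interpolation=3))
E
```

```text
top [189. 237.] 293 zmax 0.092 zmin 0.006 med [0.51  0.335 0.045] rng [0.031 0.032]
    0 98 [0.4953 0.3238] [0.5266 0.3553]
    0.02 40 [0.5018 0.3281] [0.5232 0.3479]
    0.04 15 [0.5045 0.333 ] [0.5185 0.3385]
    0.07 129 [0.4993 0.3275] [0.5236 0.3535]
top [492. 245.] 277 zmax 0.065 zmin 0.005 med [ 0.51  -0.346  0.051] rng [0.033 0.035]
    0 94 [ 0.4939 -0.3621] [ 0.5264 -0.337 ]
    0.02 23 [ 0.5004 -0.3554] [ 0.5234 -0.3425]
    0.04 51 [ 0.4983 -0.3719] [ 0.5253 -0.3392]
    0.055 107 [ 0.498  -0.3707] [ 0.5271 -0.3397]
top [188. 282.] 241 zmax 0.081 zmin 0.007 med [0.411 0.337 0.023] rng [0.032 0.029]
    0 108 [0.3937 0.3249] [0.4261 0.3534]
    0.02 36 [0.3989 0.3322] [0.4215 0.3442]
    0.04 11 [0.4005 0.3313] [0.4221 0.3407]
    0.055 52 [0.4007 0.3304] [0.4202 0.3517]
    0.07 33 [0.4054 0.3374] [0.418  0.3496]
top [453. 289.] 287 zmax 0.079 zmin 0.005 med [ 0.412 -0.254  0.062] rng [0.033 0.037]
    0 65 [ 0.3953 -0.2711] [ 0.4274 -0.2444]
    0.02 27 [ 0.4116 -0.2647] [ 0.4254 -0.25  ]
    0.04 14 [ 0.4    -0.2648] [ 0.4241 -0.2391]
    0.055 122 [ 0.3941 -0.2753] [
[... 611 characters left out ...]
245 ]
    0.02 8 [ 0.4038 -0.261 ] [ 0.4113 -0.2487]
side [290. 287.] 137 zmax 0.092 zmin 0.080 med [0.511 0.345 0.085] rng [0.023 0.023]
    0.07 130 [0.5001 0.332 ] [0.5232 0.3546]
side [352. 315.] 155 zmax 0.081 zmin 0.051 med [0.408 0.35  0.066] rng [0.017 0.013]
    0.055 113 [0.4002 0.3438] [0.4176 0.3554]
    0.07 36 [0.4047 0.3428] [0.4164 0.3503]
side [292. 322.] 237 zmax 0.042 zmin 0.005 med [0.508 0.352 0.015] rng [0.032 0.025]
    0 180 [0.4949 0.3357] [0.5266 0.361 ]
    0.02 52 [0.5037 0.3444] [0.5177 0.3539]
side [351. 340.] 363 zmax 0.042 zmin 0.003 med [0.407 0.353 0.016] rng [0.033 0.025]
    0 248 [0.3929 0.3389] [0.4264 0.3636]
    0.02 113 [0.3994 0.3406] [0.4171 0.3557]
```

View pics/crop1.png

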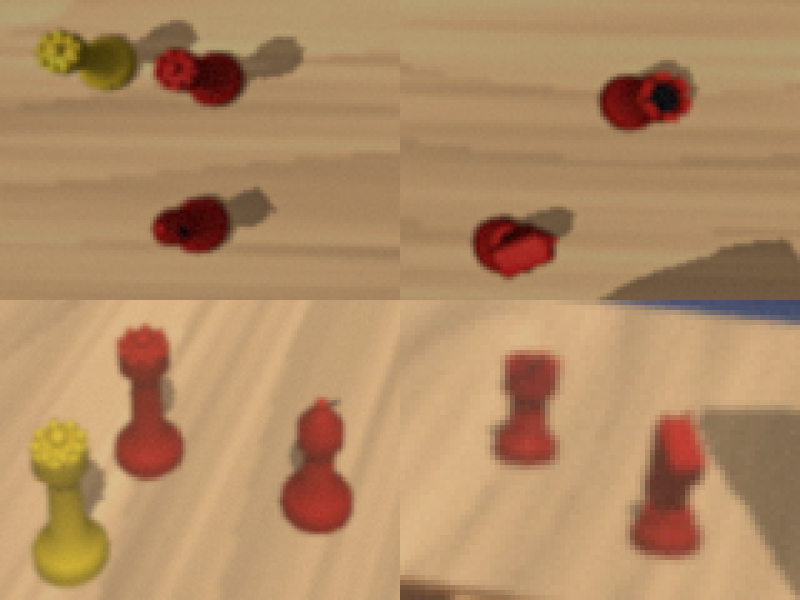

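View pics/board1.png

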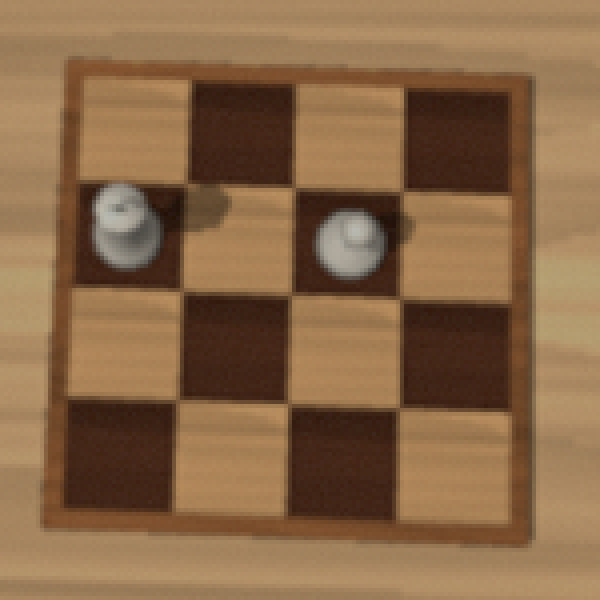

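Crop 1 shows the identities clearly: the queen has the beaded red crown (left), the bishop the slit mitre, the rook the hollow top (right) and the knight the horse head. The board crop shows king left and pawn third from left. So the first pattern applies: rook (97.5, 97.5), bishop (32.5, 32.5), queen (-32.5, -32.5), knight (-32.5, -97.5).

```bash
python3 - <<'E'
from v import *
c=dict(np.load("top0.npz"));P=cloud(c)
g=cv2.cvtColor(c["image"],cv2.COLOR_RGB2GRAY)
px=np.array([(190,185),(294,190),(403,193),(183,293),(292,297),(401,300),(178,402),(289,406),(399,409)],float)
px=(px+.5)/4-.5+[270,145]
uv=cv2.cornerSubPix(g,px.astype(np.float32).reshape(-1,1,2),(4,4),(-1,-1),(3,30,.01)).reshape(-1,2)
W=plane(c,uv,.012)[:,:2]; B=np.array([(a,b) for a in(.065,0,-.065) for b in(.065,0,-.065)])
U,S,V=np.linalg.svd((B-B.mean(0)).T@(W-W.mean(0)));R=(U@V).T;t=W.mean(0)
print("yaw",np.arctan2(R[1,0],R[0,0]),"c",t,"res",np.abs(B@R.T+t-W).max(),np.abs(uv-px).max())
np.savez("board.npz",R=R,t=t)
print("spacing",np.linalg.norm(W[0]-W[2])/2,np.linalg.norm(W[0]-W[6])/2)
for y in(.0975,-.0325): print("king/pawn exp",R@[.0325,y]+t)
for uvr in((285,185,320,220),(342,190,375,220)):
    a,b,d,e=uvr;Q=P[b:e,a:d][masks(c)["white"][b:e,a:d]];print((np.nanmin(Q[:,:2],0)+np.nanmax(Q[:,:2],0))/2,np.nanmax(Q[:,2]))
m=[b for b in blobs(masks(c)["red"]) if abs(b[2][0]-453)<4][0][0];Q=P[m];Q=Q[Q[:,2]>.052]
r=cv2.minAreaRect((Q[:,:2]*1000).astype(np.float32));w=np.linalg.svd(Q[:,:2]-Q[:,:2].mean(0))[2][0]
print("knight rect",r,"mean",Q[:,:3].mean(0),"pca",w,np.degrees(np.arctan2(w[1],w[0])))
c=dict(np.load("side0.npz"));P=cloud(c)
m=[b for b in blobs(masks(c)["red"]) if abs(b[2][0]-415)<3 and b[2][1]<165][0][0];Q=P[m]
r=cv2.minAreaRect((Q[:,:2]*1000).astype(np.float32));print(r)
E
```

```text
yaw -0.012695974199530299 c [ 0.56745119 -0.01030628] res 0.00039462916519272806 1.099853515625
spacing 0.06514177686402864 0.06521489703462299
king/pawn exp [0.6011864  0.08677325]
king/pawn exp [ 0.59953597 -0.04321627]
[0.60633171 0.09068638] 0.11651010157791013
[ 0.59693849 -0.04387465] 0.07301898126145422
knight rect ((409.7781677246094, -257.02032470703125), (20.597702026367188, 38.663570404052734), 27.745634078979492) mean [ 0.40941299 -0.25535902  0.06673302] pca [ 0.51914326 -0.85468724] -58.72519921179555
((410.0498352050781, -254.00982666015625), (15.363178253173828, 30.989187240600586), 25.787506103515625)
```

```bash
cat > m.py <<'E'
from station import arm
import numpy as np
from scipy.spatial.transform import Rotation as Ro
b=np.load("board.npz");BY=np.arctan2(b["R"][1,0],b["R"][0,0]);UP=.26
sq=lambda x,y:b["R"]@[x,y]+b["t"]
def att(a):
    y=np.array([np.cos(a),np.sin(a),0]);z=np.array([0,0,-1.]);return Ro.from_matrix(np.c_[np.cross(y,z),y,z]).as_rotvec()
def best(p,a):   # jaw yaw a or a+pi, whichever turns the wrist less
    q0=np.array(arm.read_state()["joints"]);L=[]
    for k in(0,np.pi):
        q=arm.inverse_kinematics(list(p),list(att(a+k)))
        if q is not None:L.append((abs(np.array(q)-q0).max(),a+k))
    return min(L)[1]
def over(xy,a):
    p=[*xy,UP];a=best(p,a);arm.movep(p,list(att(a)));return a
def pick(xy,a,h,w):
    arm.command_gripper(w+.035,40);over(xy,a)
    hit=arm.move_straight([*xy,h+.006],f_stop=10,max_speed=.12)
    arm.command_gripper(0,40);s=arm.read_state();print("pick hit",hit,"width %.4f"%s["gripper_width"],"z %.4f"%s["position"][2])
    arm.move_straight([*xy,UP],max_speed=.2);print("lifted width %.4f"%arm.read_state()["gripper_width"])
def place(xy,a,h,w):
    over(xy,a);z=h+.006+.012
    arm.move_straight([*xy,z+.015],max_speed=.15)
    hit=arm.move_straight([*xy,z-.002],max_speed=.03,f_stop=6);s=arm.read_state()
    print("place hit",hit,"dz %.4f"%(s["position"][2]-z))
    arm.command_gripper(w+.022);arm.move_straight([*xy,UP],max_speed=.15);print("t",arm.read_state()["time"])
E
python3 - <<'E'
from m import *
pick([.5105,-.3555],np.pi/2,.049,.034)
s=arm.read_state();print(s["joints"],s["time"])
E
```

```text
pick hit False width 0.0324 z 0.0554
lifted width 0.0326
[-6.67143942e-01  4.61279331e-01  1.29476008e+00  2.35085812e-05
  1.38765426e+00  9.03635726e-01] 5.1417
```

```bash
python3 - <<'E'
from m import *
place(sq(.0975,.0975),BY+np.pi/2,.049,.034)
pick([.410,.3435],np.pi/2,.055,.025)
from v import *
c=arm.camera("side");cv2.imwrite("pics/s1.png",c["image"][:,:,::-1])
E
```

```text
place hit True dz 0.0004
t 10.4833
pick hit False width 0.0235 z 0.0614
lifted width 0.0235
```

View pics/s1.png

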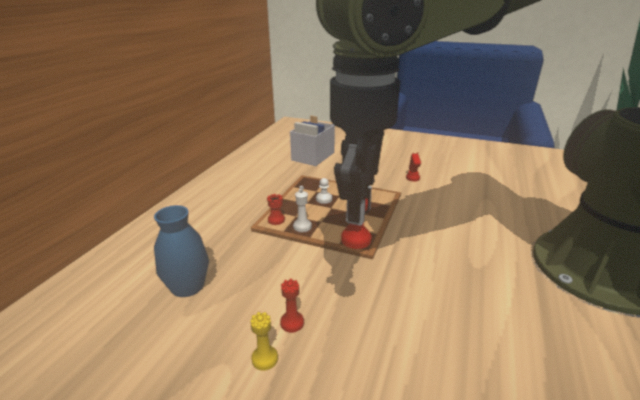

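The rook stands behind the king at (276,210), and the bishop hangs upright in the gripper at (356,235). Next come the bishop and then the queen.

```bash
python3 - <<'E'
from m import *
place(sq(.0325,.0325),BY,.055,.025)
pick([.511,.342],0,.075,.029)
place(sq(-.0325,-.0325),BY-np.pi/4,.075,.029)
pick([.412,-.262],np.radians(28.5),.050,.022)
from v import *
c=arm.camera("side");d=arm.camera("top");cv2.imwrite("pics/s2.png",cv2.resize(np.vstack([c["image"],d["image"]])[:,:,::-1],(480,600)))
E
```

```text
place hit True dz 0.0004
t 20.9333
pick hit False width 0.0273 z 0.0814
lifted width 0.0275
place hit True dz 0.0003
t 30.325
pick hit False width 0.0213 z 0.0563
lifted width 0.0214
```

View pics/s2.png

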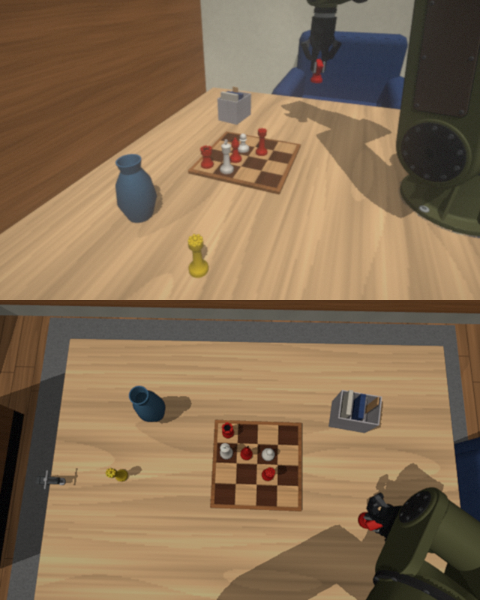

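The rook, bishop and queen stand upright on their squares, and the knight is held. I'll place the knight, retreat clear of the views, and check.

```bash
python3 - <<'E'
from m import *
place(sq(-.0325,-.0975),BY,.050,.022)
arm.movep([.211,-.508,.27],list(att(best([.211,-.508,.27],BY))));arm.hold(.5)
from v import *
T=arm.camera("top");S=arm.camera("side");b=np.load("board.npz")
for n,c in(("top",T),("side",S)):
    P=cloud(c);M=masks(c);near=np.hypot(P[...,0]-b["t"][0],P[...,1]-b["t"][1])<.2
    for m,s,ce in blobs((M["red"])&near,12):
        Q=P[m];Q=Q[Q[:,2]>.01];L=(Q[:,:2]-b["t"])@b["R"]*1000;f=Q[:,2]<.032
        print(n,ce.round(),"zmax %.3f"%Q[:,2].max(),"all",L.min(0).round(),L.max(0).round(),"foot",*( (L[f].min(0).round(),L[f].max(0).round()) if f.sum()>3 else ()))
f=lambda a:cv2.resize(a[:,:,::-1],(400,400),interpolation=3)
cv2.imwrite("pics/f.png",np.hstack([f(T["image"][145:295,270:420]),f(S["image"][140:290,250:400])]));print(arm.read_state()["time"])
E
```

```text
place hit True dz 0.0001
t 40.8667
top [303. 174.] zmax 0.076 all [80. 78.] [116. 112.] foot [80. 78.] [102. 112.]
top [328. 205.] zmax 0.093 all [12. 19.] [40. 52.] foot [12. 19.] [40. 52.]
top [358. 232.] zmax 0.105 all [-51. -51.] [-21. -16.] foot [-51. -51.] [-21. -16.]
top [385. 234.] zmax 0.091 all [ -54. -120.] [-16. -71.] foot [ -54. -120.] [-16. -75.]
side [353. 173.] zmax 0.101 all [-47. -89.] [-22. -21.] foot
side [314. 190.] zmax 0.089 all [22. 35.] [38. 47.] foot
side [351. 198.] zmax 0.057 all [-51. -93.] [-20. -14.] foot [-51. -93.] [-20. -14.]
side [314. 209.] zmax 0.048 all [13. 33.] [42. 53.] foot [13. 33.] [42. 53.]
side [276. 218.] zmax 0.045 all [83. 95.] [111. 116.] foot [83. 95.] [111. 116.]
43.3333
```

View pics/f.png

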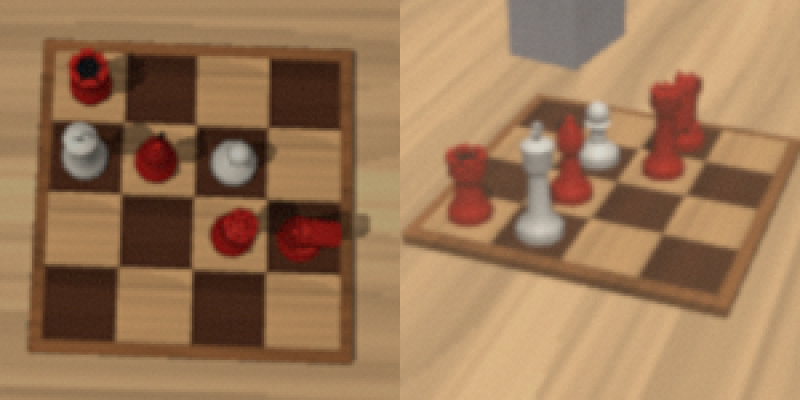

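All heights match upright pieces, and the centres are within about 4 mm of the square centres, inside the 12.5 mm limit. I'll hand in.

```bash
python3 -c "
from station import arm
arm.hand_in();print(arm.read_state()['time'])"
```

```text
the job is handed in; nothing more can be done
the job is handed in; nothing more can be done
```

I placed all four red pieces and handed the job in at about 43 s of the 107 s allowed; no verdict was reported. The rook is behind the king, the bishop between king and pawn, the queen in front of the pawn, and the knight right of the queen.

**Final check:** both cameras show every piece upright, at the right height and released, with the arm moved clear. The piece centres read within about 4 mm of their square centres, against the 12.5 mm limit. The knight's position is the least certain because its head partly hides its foot, but what is visible lies inside its square.

**Left alone:** the arm stayed clear of the king, pawn, vase, organiser and yellow queen. They look unmoved in the images, though I did not re-measure their positions. No check failed or disagreed.

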